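# Unclamp a bridge blank and stand it in the rack

### The job

Flip the toggle clamp right over until it stays open and lift the freed maple bridge blank out of the jig. Lean it, feet down on the ledge, flat against the cork-faced sloping rest and let go, then take it again by its top edge and stand it upright on its feet, down on the floor and centred along the length of the empty (nearer) slot of the rack. Never let the blank drop, leave the clamp open, and do not disturb the blank already in the rack, the varnish jar, the brush or the wax tin.

Things in the scene. Friction and masses are not known exactly. Their poses are not given: they have to be found in the camera images.
- nest (a point): Mid-top of the jig's dark pedestal (72 x by 40 y mm, 48 mm above the bench) on which the blank lies, centred. x: from the blank's feet to the clamp pivot (away from the robot), y: across, z up. The waist overhangs the pedestal 9 mm each side. Low fences, 6 mm proud, stand just beyond feet and crown edges. Plywood board below: 18 mm thick, x -75 to +155, y +-60 mm.
- clamp_pivot (a point): Clamp hinge, fixed to the jig: 85 mm along x from nest and 27 mm above it; its y (same axes as the nest) is the hinge axis. Steel cheeks, 32 mm over all in y, reach 13 mm above it.
- clamp_bar (a point): Middle of the clamp's green round cross-bar, diameter 14, length 100 mm along the hinge axis; a steel arm 14 mm wide carries its middle, some 40 mm is free each side. 113 mm from the pivot; closed: 110 mm towards nest -x and 27 mm above it, 43 mm above the blank's top. A rubber-tipped spindle on the arm, 55 mm from the pivot, presses the blank's crown.
- clamp (a joint): Clamp arm angle, rad: about 0 closed, grows as the bar swings up and over away from the blank, to a stop at 2.0. The arm is heavy (0.26 kg, slightly stiff hinge): its weight holds it shut (about 0.2 N m, 2 to 3 N to lift at the bar) until dead centre near 1.35, where it stands upright; let go before that it drops shut again, past it it falls open and stays open. Open means above 1.7.
- blank_center (a point): Centre (mid-thickness) of the maple bridge blank: flat plate 80 tall, 11 mm thick, 30 to 65 g. x: feet to crown, y: width, z: thickness. Feet part x -40 to -22, 88 mm wide, gap between the feet; waist x -22 to +22, 58 mm wide; crown x +22 to +40, 44 mm wide. Starts flat in the jig under the clamp. Both faces alike.
- blank_feet (a point): Middle of the blank's feet edge, half-way through the thickness, 40 mm from its centre along -x; same axes as the centre.
- ledge (a point): Sloping rest, cork board at 45 degrees: mid-width corner of slope and ledge, 35 mm above the bench. x: up the slope (away from the robot), y: level, z: out of the slope. Board 40 mm wide, 46 mm up from here, so a leaning blank's waist overhangs it and its top 34 mm is free behind. Ledge 70 mm wide, 14 mm out. Leaning blank's centre: x 40, z 5.5 mm. Foot 12 mm thick, 120 by 80 mm.
- slot (a point): Middle of the floor of the rack's empty slot, 15 mm above the bench. x: across it (away from the robot), y: along it, z up. Slot 17 mm wide; walls 8 mm thick, 80 long, 40 high; ends open. The other slot, 60 mm farther in x, holds a like blank. A blank standing properly has its centre 40 mm above this point. Base 150 (x) by 110 mm.
- old_blank: The darker blank of the same size already standing in the far slot; origin at the middle of its underside, z up, y along its width. Loose: do not disturb.
- varnish: Amber varnish jar, 56 mm in diameter, 75 mm high, standing on the bench; origin at the middle of its underside. Loose: do not disturb.
- glue_brush: Glue brush lying on the bench; origin under its middle, handle along its -x. Loose: do not disturb.
- wax_tin: Flat round brass-coloured tin, 68 mm in diameter, 22 mm high, on the bench; origin at the middle of its underside. Loose: do not disturb.
Not all that is in view belongs to the job. What is shaped like the part that bears ledge but orange or pink is not meant. What is shaped like the part that bears slot but yellow is not meant.

How it is judged (in metres and radians):
On the way, in this order (a step that is already met when the one before it is completed fails the run):
1. the clamp has been flipped over and open (value of joint clamp above 1.7 rad), for 0.2 s.
2. the blank is lifted clear of the jig (z of blank_center in the frame of nest above 0.035 m), for 0.1 s.
3. the blank leans on the sloping rest, feet on the ledge, let go (x of blank_center in the frame of ledge between 0.03 and 0.05 m and y of blank_center in the frame of ledge between -0.02 and 0.02 m and z of blank_center in the frame of ledge between 0 and 0.012 m and x of blank_feet in the frame of ledge between -0.01 and 0.012 m and angle between the z axis of blank_center and the z axis of ledge, either way round below 0.17 rad and contact force between the fingers and blank below 0.1 N), for 0.3 s.
At the end, for the whole second after the job is handed in: The blank stands on its feet in the empty slot: middle of its feet edge within 8 mm across and 20 mm along of the slot's middle and within 6 mm of its floor, crown up, leaning less than 0.22 rad, its face within 0.25 rad of square to the slot, at rest; the clamp is still open (above 1.7 rad) (value of joint clamp above 1.7 rad and x of blank_feet in the frame of slot between -0.008 and 0.008 m and y of blank_feet in the frame of slot between -0.02 and 0.02 m and z of blank_feet in the frame of slot between -0.005 and 0.006 m and angle between blank_center's own x axis and vertical below 0.22 rad and angle between the z axis of blank_center and the x axis of slot, either way round below 0.25 rad and linear speed of blank below 0.05 m/s); the robot touches nothing.
It fails at once if the blank is dropped or thrown (moves faster than 0.5 m/s out of the fingers) (linear speed of blank above 0.5 m/s and contact force between the fingers and blank below 0.1 N).
It fails at once if the blank already in the rack is moved more than 20 mm or tipped (distance of old_blank from where it was at the start of the episode above 0.02 m or angle between old_blank's own z axis and vertical above 0.35 rad).
It fails at once if the varnish jar is moved more than 30 mm (distance of varnish from where it was at the start of the episode above 0.03 m).
It fails at once if the brush is moved more than 30 mm (distance of glue_brush from where it was at the start of the episode above 0.03 m).
It fails at once if the wax tin is moved more than 30 mm (distance of wax_tin from where it was at the start of the episode above 0.03 m).
It also fails if it takes over 72 s, if anything falls off the work surface, if the arm or the gripper's body presses on something with over 40 N, if the wrist force passes 120 N, or if a joint passes its speed limit or range.

### The arm

A 6-joint arm with a two-finger parallel gripper is mounted at the origin on the work surface. World frame = base frame: x ahead of the robot, y to its left, z up, the work surface at z = 0. Lengths are in mm, angles in rad, forces in N, time in s.
With the tool pointing down it reaches from about 350 to 1000 mm from the base axis. Payload 7.1 kg.
Tool frame: the origin (TCP) lies at the very end of the fingers, on their centre line; the grasp point (between the pads) lies behind it (robot.pinch_z is the y of the grasp point in the tool frame, in mm); y points along the fingers, z is the direction in which the jaws open and shut, and the axes are right-handed (so a half turn about y gives the same grasp; the last joint's range is limited). The gripper opens to 85 mm and grips with 20 to 120 N. Pads are 22 mm wide; open, the fingers measure 114 mm over their backs; the gripper's body (76 mm by 85 mm) begins 54 mm behind the grasp point. The pads swing forward as they close: fully open they stand 13 mm farther back than shut.
Start: joints at [1.234, 0.423, 1.63, -0, 1.089, -0.019], TCP at [195.266, 593.697, 231.319] pointing down, gripper open.
Joint ranges: [-3, 3], [-0.9, 2.11], [0.09, 2.58], [-1.31, 4.45], [0.11, 2.69], [-2.54, 2.54]. Speed limits (rad/s): [2.39, 2.39, 3.01, 3.14, 3.14, 3.14].

### API

Orientations are given as a rotation vector (axis times angle).
In Python, from plant import robot, eoat, kinematics, eyes, workorder, regions_of, tip_of, sensors gives the robot as it stands. The module is installed in compiled form; this text tells all that it offers. Calls block until the motion is done:
- robot.move_to(position, orientation): joint-space move of the TCP to a pose.
- robot.move_linear(position, rot=None, max_speed=150, max_force=None): straight line of the TCP; rot=None keeps the orientation; max_speed is the mean speed in mm/s. With max_force (N) it stops when the force on the tool has changed by that much, and returns True; else False.
- robot.movej(angles): joint-space move.
- eoat.let_go() and eoat.grab(): open the fingers fully, or close them until they stop; the grip force is fixed at half the most.
- robot.dwell(seconds).
- kinematics.solve_ik(position, orientation): joint angles nearest the present ones, or None.
- eyes.capture(name): name is "side" or "top" or "wrist"; returns (picture, depth): 384x512x3 uint8, red, green, blue; 384x512 float32, mm along the optical axis (not along the pixel's ray), 0 where there is no reading.
- eyes.camera_model(name): a dict with "fx", "fy", "cx", "cy" (pixels), "pose" (4x4, takes a point from camera to world coordinates); the wrist camera has in their place "tool_from_camera" (4x4, takes a point from camera to tool coordinates, whose origin is the TCP and whose axes are the tool frame's). Camera axes: x right, y down, z forward; pixel columns grow to the right and rows downward; lengths in mm; the calibration is good to about 2 mm. A picture is of the moment at which its call begins: read the wrist's pose just before it. camera_model takes no time and is no camera call.
A pose or a line that the arm cannot do raises robot.IKError and nothing moves.
- workorder.finish_job(): hands the job in, once; it reports no verdict.
Trained networks look in the newest picture that a camera, given by its name, has taken for a name from the list of things; names that differ only in an ending like _2 or _b are one class to them, and where a whole thing is asked for, a point or a joint stands for the part that bears it (a point fixed in the world has none). Each returns a list of dicts, best first, with "conf" (0 to 1); they miss things now and then, are a little off and sometimes report something else, mostly with a low value. They report only what shows in the picture. A call takes as long as a camera call. They do not tell look-alikes from the thing itself.
- regions_of(label, camera): "region" (384x512 bool, what is visible of it).
- tip_of(label, camera): "point" ([x, y, z] in mm, in world coordinates, good to about 4 mm: a listed point, or the origin of a listed thing).
Readings, each from a call of its own:
- sensors.get_time_s(): time.
- sensors.get_joint_pos(): joint angles.
- sensors.get_qd(): joint speeds.
- sensors.get_tau(): joint torques, N m.
- sensors.get_tcp_pos(): TCP position.
- sensors.get_ee_rot(): TCP orientation.
- sensors.get_wrist_force(): force on the tool from outside, world axes, zero at the start.
- sensors.get_ft_torque(): the same for the moment, N m.
- sensors.get_width(): opening from 0.0 (shut) to 1.0 (fully open).
Only numpy, scipy, OpenCV 4.12 (cv2) and the standard library are available. Lean on these libraries where they do the work, as an engineer would, in place of code of your own. Each camera call takes 0.05 s, during which the arm holds its last target.

## Working session

There is one attempt and no reset: what is moved stays moved. The work goes in short steps, each a Python script; the robot and the scene stay as the last script left them, time stands still between calls to the robot, and variables do not carry over. Pictures are saved under pics/ and viewed, and the job is handed in when it is done.

```bash
ls; mkdir -p pics
cat > h.py <<'E'
import numpy as np, cv2
from scipy.spatial.transform import Rotation as R
from plant import robot, eoat, kinematics, eyes, workorder, regions_of, tip_of, sensors
def save(n,im): cv2.imwrite('pics/'+n+'.png',cv2.cvtColor(im,cv2.COLOR_RGB2BGR))
def cloud(cam,dep):
    m=eyes.camera_model(cam)
    if 'pose' in m: T=np.array(m['pose'])
    else:
        t=np.eye(4);t[:3,:3]=R.from_rotvec(sensors.get_ee_rot()).as_matrix();t[:3,3]=sensors.get_tcp_pos();T=t@np.array(m['tool_from_camera'])
    v,u=np.mgrid[:384,:512]
    P=np.stack([(u-m['cx'])/m['fx']*dep,(v-m['cy'])/m['fy']*dep,dep],-1)
    W=P@T[:3,:3].T+T[:3,3]; W[dep<=0]=np.nan
    return W
E
cat > a.py <<'E'
from h import *
for c in ['top','side']:
    im,d=eyes.capture(c); save(c+'0',im); W=cloud(c,d); np.save(c+'0.npy',W)
    m=eyes.camera_model(c); print(c,np.round(np.array(m['pose']),2).tolist(),m['fx'])
    for n in ['nest','clamp_pivot','clamp_bar','blank_center','blank_feet','ledge','slot','old_blank','varnish','glue_brush','wax_tin']:
        print(n,[(np.round(r['point'],0).tolist(),round(r['conf'],2)) for r in tip_of(n,c)])
print(sensors.get_time_s(),sensors.get_tcp_pos(),sensors.get_ee_rot(),robot.pinch_z)
E
python3 a.py
```

```text
pics
top [[0.0, -1.0, 0.09, 408.36], [-1.0, -0.0, 0.02, -61.52], [-0.02, -0.09, -1.0, 1341.22], [0.0, 0.0, 0.0, 1.0]] 450.08343320367703
nest [([538.0, 3.0, 52.0], 0.76)]
clamp_pivot [([621.0, 2.0, 70.0], 0.97)]
clamp_bar [([518.0, 8.0, 101.0], 0.62)]
blank_center [([536.0, 7.0, 54.0], 0.53)]
blank_feet [([495.0, 8.0, 54.0], 0.83)]
ledge [([489.0, -246.0, 37.0], 0.89), ([360.0, -448.0, 36.0], 0.8), ([668.0, -221.0, 36.0], 0.76)]
slot [([299.0, 351.0, 13.0], 0.93), ([513.0, 238.0, 17.0], 0.63), ([493.0, 8.0, 51.0], 0.46)]
old_blank [([576.0, 230.0, 14.0], 0.67)]
varnish [([712.0, 229.0, -2.0], 0.84), ([538.0, 5.0, 46.0], 0.49)]
glue_brush [([382.0, -215.0, 3.0], 0.74)]
wax_tin [([385.0, 191.0, -2.0], 0.72)]
side [[-0.95, -0.18, 0.24, 300.75], [-0.3, 0.52, -0.8, 750.46], [0.02, -0.84, -0.55, 657.07], [0.0, 0.0, 0.0, 1.0]] 399.42781488975527
nest [([533.0, 8.0, 49.0], 0.69)]
clamp_pivot [([619.0, 7.0, 70.0], 0.63)]
clamp_bar [([517.0, 9.0, 103.0], 0.64)]
blank_center [([541.0, 8.0, 55.0], 0.56)]
blank_feet [([497.0, 9.0, 53.0], 0.59), ([379.0, -213.0, -2.0], 0.42)]
ledge [([667.0, -224.0, 33.0], 0.78), ([493.0, -243.0, 35.0], 0.64), ([354.0, -449.0, 34.0], 0.52)]
slot [([517.0, 231.0, 13.0], 0.6)]
old_blank [([572.0, 229.0, 15.0], 0.98)]
varnish [([714.0, 235.0, -5.0], 0.79)]
glue_brush [([384.0, -209.0, -3.0], 0.8)]
wax_tin [([383.0, 190.0, 2.0], 0.83)]
1.2 [195.28030258 593.69100688 231.3365927 ] [-1.55634722  0.24939957 -0.24943573] -18.700000000000003
```

View pics/top0.png

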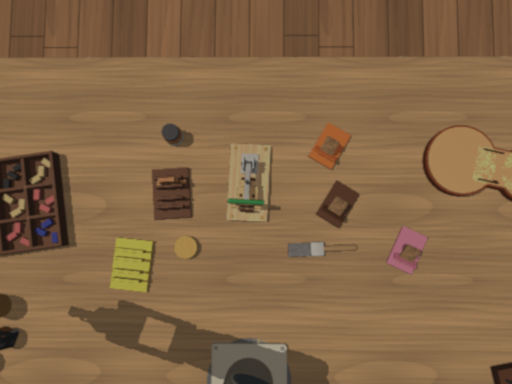

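View pics/side0.png

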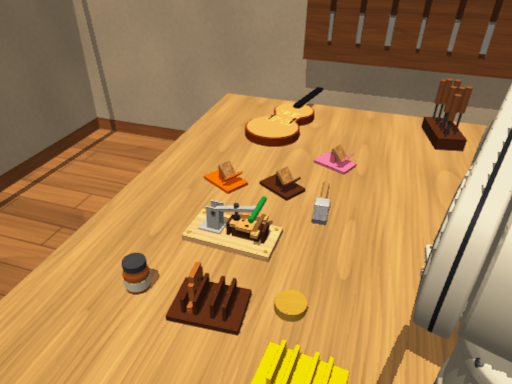

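```bash
cat > b.py <<'E'
from h import *
m=eyes.camera_model('wrist');print(np.round(m['tool_from_camera'],3).tolist(),m['fx'],m['cx'],m['cy'])
print(R.from_rotvec(sensors.get_ee_rot()).as_matrix().round(3))
W=np.load('top0.npy')
for nm,c,(lo,hi),rad,dim in [('jig',(538+40,5),(10,26),140,(230,120)),('rest',(500,-245),(6,18),85,(120,80)),('rack',(545,233),(5,25),95,(150,110))]:
    m=(W[...,2]>lo)&(W[...,2]<hi)&(np.hypot(W[...,0]-c[0],W[...,1]-c[1])<rad)
    p=W[m][:,:2].astype(np.float32)
    print(nm,len(p),np.median(W[m][:,2]),cv2.minAreaRect(p))
for t in np.linspace(0,0,1): pass
def down(yaw): # tool y down, tool z(jaw dir) at angle yaw
    z=np.array([np.cos(yaw),np.sin(yaw),0]);y=np.array([0,0,-1.]);x=np.cross(y,z);return R.from_matrix(np.stack([x,y,z],1)).as_rotvec()
for p in [(538,5),(490,-245),(515,235)]:
  for yaw in [0,np.pi/2,-np.pi/2,np.pi]:
    q=kinematics.solve_ik([p[0],p[1],250],down(yaw)); print(p,round(yaw,2),None if q is None else np.round(q,2))
E
python3 b.py
```

```text
[[-0.0, 0.951, 0.31, -80.828], [0.001, -0.31, 0.951, -143.266], [1.0, 0.0, -0.001, 0.384], [0.0, 0.0, 0.0, 1.0]] 269.380203508369 255.1586856253064 192.1989678923241
[[ 0.95   0.     0.312]
 [-0.312  0.     0.95 ]
 [ 0.    -1.     0.   ]]
jig 2190 18.779501641426123 ((578.123291015625, 10.414581298828125), (237.78640747070312, 149.18296813964844), 2.9562454223632812)
rest 751 12.128505367036496 ((499.468017578125, -253.1705322265625), (154.22052001953125, 150.14537048339844), 19.575532913208008)
rack 1363 15.34844171408804 ((546.7572021484375, 235.5235137939453), (177.44483947753906, 184.4103240966797), 71.82878875732422)
(538, 5) 0 [-0.01  0.27  1.81  0.    1.06 -0.01]
(538, 5) 1.57 [-0.01  0.27  1.81  0.    1.06 -1.58]
(538, 5) -1.57 [-0.01  0.27  1.81 -0.    1.06  1.56]
(538, 5) 3.14 None
(490, -245) 0 [-0.49  0.29  1.78  0.    1.07 -0.49]
(490, -245) 1.57 [-0.49  0.29  1.78  0.    1.07 -2.06]
(490, -245) -1.57 [-0.49  0.29  1.78 -0.    1.07  1.09]
(490, -245) 3.14 None
(515, 235) 0 [0.41 0.32 1.75 0.   1.08 0.41]
(515, 235) 1.57 [ 0.41  0.32  1.75  0.    1.08 -1.16]
(515, 235) -1.57 [ 0.41  0.32  1.75 -0.    1.08  1.98]
(515, 235) 3.14 None
```

```bash
cat >> h.py <<'E'
def down(yaw):
    z=np.array([np.cos(yaw),np.sin(yaw),0]);y=np.array([0,0,-1.]);x=np.cross(y,z);return R.from_matrix(np.stack([x,y,z],1)).as_rotvec()
E
cat > c.py <<'E'
from h import *
for k,p in [('rack',(520,235,190)),('rest',(480,-245,150)),('jig',(540,5,230))]:
    robot.move_to(p,down(np.pi/2)); robot.dwell(0.15)
    W0=None
    im,d=eyes.capture('wrist'); save('w_'+k,cv2.resize(im,(800,600),interpolation=cv2.INTER_CUBIC)); np.save('w_'+k+'.npy',cloud('wrist',d)); np.save('wi_'+k+'.npy',im)
    for n in {'rack':['slot','old_blank'],'rest':['ledge'],'jig':['nest','clamp_pivot','clamp_bar','blank_center','blank_feet']}[k]:
        print(n,[(np.round(r['point'],1).tolist(),round(r['conf'],2)) for r in tip_of(n,'wrist')])
    print(sensors.get_time_s())
E
python3 c.py
```

```text
slot [([515.8, 233.3, 13.7], 0.63)]
old_blank [([569.6, 231.1, 14.6], 0.86)]
3.2667
ledge [([661.1, -222.6, 35.0], 0.69), ([491.6, -243.9, 38.1], 0.59)]
5.275
nest []
clamp_pivot [([617.9, 2.0, 71.6], 0.82)]
clamp_bar [([514.7, 9.3, 100.5], 0.74), ([570.6, 230.0, 13.4], 0.68)]
blank_center [([538.7, 4.8, 54.6], 0.7)]
blank_feet [([492.6, 5.5, 51.6], 0.94)]
6.775
```

View pics/w_rack.png

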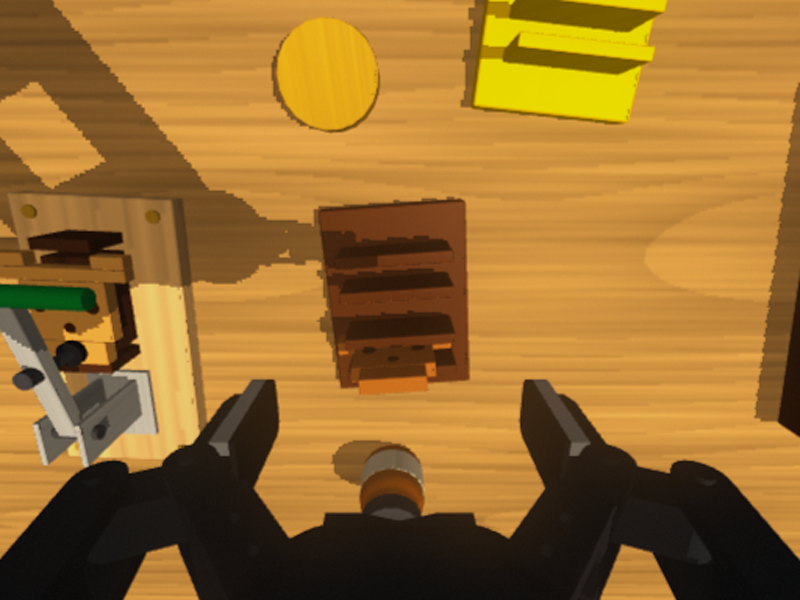

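View pics/w_rest.png

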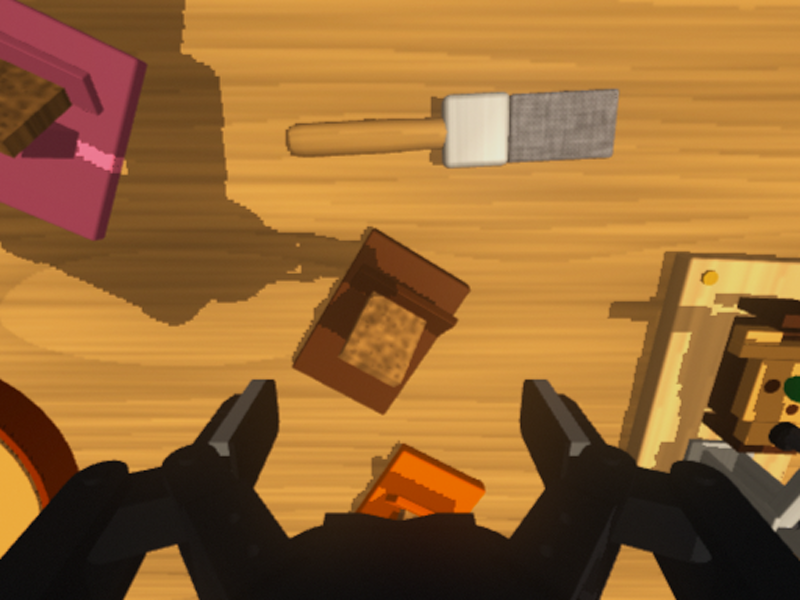

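View pics/w_jig.png

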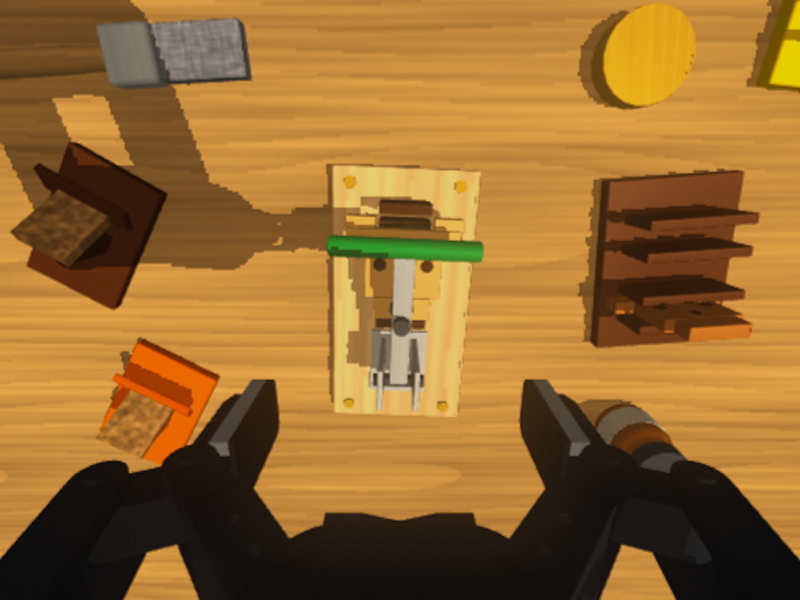

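```bash
cat > d.py <<'E'
from h import *
def rect(p): 
    return [np.round(np.array(t),2).tolist() for t in cv2.minAreaRect(p.astype(np.float32))]
def clean(mask): 
    return cv2.morphologyEx(mask.astype(np.uint8),cv2.MORPH_OPEN,np.ones((2,2),np.uint8))
# rack
for src in ['w_rack','w_jig']:
    W=np.load(src+'.npy'); 
    near=(np.abs(W[...,0]-545)<95)&(np.abs(W[...,1]-233)<75)
    m=clean(near&(W[...,2]>51)&(W[...,2]<59))
    n,l,st,ce=cv2.connectedComponentsWithStats(m,connectivity=8)
    for i in range(1,n):
        if st[i,4]>60: 
            q=W[l==i]; print(src,'wall',st[i,4],q[:,2].mean().round(1),rect(q[:,:2]))
    m=clean(near&(W[...,2]>11)&(W[...,2]<19)); q=W[m>0]; print('base',len(q),np.median(q[:,2]),rect(q[:,:2]))
for src in ['w_rest','w_jig']:
    W=np.load(src+'.npy')
    near=(np.hypot(W[...,0]-505,W[...,1]+250)<90)
    m=clean(near&(W[...,2]>9)&(W[...,2]<15)); q=W[m>0]; print(src,'foot',len(q),np.median(q[:,2]),rect(q[:,:2]))
    m=near&(W[...,2]>40)&(W[...,2]<64);q=W[m];
    A=np.c_[q[:,:2],np.ones(len(q))]
    w=np.ones(len(q),bool)
    for _ in range(10):
        s=np.linalg.lstsq(A[w],q[w,2],rcond=None)[0]; r=A@s-q[:,2]; w=np.abs(r)<4
    print('slope',w.sum(),s,'tilt',np.arctan(np.hypot(*s[:2])),'az',np.arctan2(s[1],s[0]),np.std(r[w]))
    az=np.arctan2(s[1],s[0]); u=np.array([np.cos(az),np.sin(az)]);v=np.array([-u[1],u[0]])
    g=np.hypot(*s[:2]); a0=(35-s[2])/g
    lat=q[w,:2]@v; print('lat',np.percentile(lat,[1,5,50,95,99]),'a0',a0, 'along',np.percentile(q[w,:2]@u,[1,5,95,99]), 'ledge', u*a0+v*np.mean(np.percentile(lat,[2,98])))
W=np.load('w_jig.npy');im=np.load('wi_jig.npy').astype(int)
near=(np.abs(W[...,0]-578)<150)&(np.abs(W[...,1]-8)<85)
m=clean(near&(W[...,2]>14)&(W[...,2]<22)); q=W[m>0]; print('board',len(q),np.median(q[:,2]),rect(q[:,:2]))
g=near&(im[...,1]>1.5*im[...,0])&(W[...,2]>85); q=W[g]; print('bar',len(q),rect(q[:,:2]),np.percentile(q[:,2],[5,50,95]))
g=near&(W[...,2]>56)&(W[...,2]<63)&(im[...,0]>im[...,2]*1.5); q=W[g]; print('blank',len(q),np.median(q[:,2]),rect(q[:,:2]))
E
python3 d.py
```

```text
w_rack wall 613 nan [[506.31, 232.9], [18.3, 89.86], 4.36]
w_rack wall 588 nan [[532.77, 235.06], [22.14, 89.8], 4.18]
w_rack wall 701 nan [[566.21, 239.88], [87.66, 26.2], 88.46]
w_rack wall 102 48.1 [[594.1, 275.55], [32.7, 16.72], 12.34]
base 5253 nan [[548.16, 238.55], [161.03, 107.9], 5.74]
w_jig wall 516 nan [[504.51, 256.62], [17.63, 128.03], 2.15]
w_jig wall 488 48.2 [[531.26, 258.24], [21.8, 128.51], 1.47]
w_jig wall 460 nan [[565.05, 262.39], [130.58, 23.76], 83.52]
w_jig wall 91 48.0 [[599.15, 220.24], [50.98, 12.61], 56.41]
base 4937 nan [[nan, nan], [0.0, 0.0], 0.0]
w_rest foot 4142 nan [[518.17, -257.4], [81.4, 126.61], 58.29]
slope 1417 [   0.35131467   -0.21535405 -175.97670193] tilt 0.39086564647829436 az -0.5499197221351168 2.0615299422992455
lat [14.52987418 21.1113019  47.11399711 72.93915797 80.43691597] a0 511.9958797213715 along [529.02240469 529.63161989 579.52978411 582.18548017] ledge [ 461.25336238 -227.21480173]
w_jig foot 3307 nan [[517.51, -260.3], [76.71, 131.7], 54.88]
slope 1085 [   0.3217693    -0.209838   -160.13977579] tilt 0.3667640998518013 az -0.5778767694937873 1.9902897880878287
lat [30.07435772 37.08267193 64.48039007 89.90226812 97.10364665] a0 507.98453264087215 along [527.16216052 528.08687141 574.1722901  581.06988855] ledge [ 460.21386712 -224.25434109]
board 7877 nan [[583.76, 8.14], [118.6, 243.48], 86.43]
bar 1182 [[511.06, 8.15], [98.14, 12.45], 87.02] [105.19828849 108.76938344 110.36813668]
blank 1897 59.76841419514841 [[548.27, -5.27], [86.84, 133.93], 72.09]
```

```bash
cat > e.py <<'E'
from h import *
W=np.load('w_rest.npy')
# picture coords 800x600 -> /1.5625
for (r,c) in [(300,385),(310,385),(320,385),(330,385),(340,385),(350,385),(360,385),(370,380),(380,380),(390,380),(400,380)]:
    print(r,c,np.round(W[int(r/1.5625),int(c/1.5625)],1))
for (r,c) in [(120,470),(200,400),(372,228),(468,288),(413,384),(365,294)]:
    print(r,c,np.round(W[int(r/1.5625),int(c/1.5625)],1))
W=np.load('w_rack.npy')
for r in range(200,390,8): print(r,np.round(W[int(r/1.5625),int(395/1.5625)],1))
W=np.load('top0.npy')
E
python3 e.py
```

```text
300 385 [ 483.2 -253.1   36.5]
310 385 [ 487.9 -252.9   41.4]
320 385 [ 492.5 -252.8   45.9]
330 385 [ 498.1 -252.7   50.3]
340 385 [ 502.9 -252.7   53.8]
350 385 [ 508.3 -252.6   58.1]
360 385 [ 513.1 -252.5   61.3]
370 380 [ 516.5 -255.1   66.9]
380 380 [ 527.9 -255.6   59.6]
390 380 [ 561.7 -258.1   12.3]
400 380 [ 570.5 -258.2   13.3]
120 470 [ 374.4 -202.2   20.6]
200 400 [ 4.235e+02 -2.431e+02  3.000e-01]
372 228 [ 553.5 -377.1    0.9]
468 288 [ 642.3 -337.     1.1]
413 384 [ 581.5 -256.    13.1]
365 294 [ 541.2 -321.5   11.8]
200 [466.  232.2   1.1]
208 [470.6 232.4  14.9]
216 [476.3 232.4  14.9]
224 [482.  232.3  15.7]
232 [nan nan nan]
240 [493.8 232.3  15.5]
248 [496.9 232.5  30.5]
256 [497.5 232.8  55. ]
264 [nan nan nan]
272 [519.4 232.2  15.5]
280 [521.7 232.4  29.9]
288 [521.9 232.7  50. ]
296 [525.8 232.7  55.9]
304 [544.8 232.2  16.1]
312 [551.8 232.2  14.7]
320 [557.1 232.2  18.5]
328 [557.3 232.4  34.8]
336 [557.2 232.6  53.3]
344 [562.5 232.6  55.3]
352 [568.3 232.6  56. ]
360 [568.1 232.8  69.2]
368 [567.7 233.   81.7]
376 [568.  233.1  92. ]
384 [571.8 233.1  95.2]
```

```bash
cat > d2.py <<'E'
from h import *
from scipy.optimize import least_squares
def line(q):  # x = a + b*y robust
    f=least_squares(lambda p:p[0]+p[1]*(q[:,1]-233)-q[:,0],[q[:,0].mean(),0],loss='soft_l1',f_scale=1); return f.x
for src in ['w_rack','w_jig']:
    W=np.load(src+'.npy').reshape(-1,3); W=W[np.isfinite(W[:,0])]
    for x0 in (497.5,522,557.5):
        q=W[(W[:,2]>22)&(W[:,2]<50)&(abs(W[:,0]-x0-0.07*(W[:,1]-233))<7)&(abs(W[:,1]-233)<36)]
        a,b=line(q); 
        t=W[(W[:,2]>53)&(W[:,2]<57.5)&(abs(W[:,0]-x0-4-0.07*(W[:,1]-233))<5)&(abs(W[:,1]-233)<60)]
        print(src,len(q),'face x@233',a.round(1),'yaw',b.round(3),'top y',len(t),np.percentile(t[:,1],[0,1,5,50,95,99,100]).round(1))
    t=W[(W[:,2]>12)&(W[:,2]<18)&(abs(W[:,0]-545)<90)&(abs(W[:,1]-233)<75)]
    print('base',cv2.minAreaRect(t[:,:2].astype(np.float32)))
    q=W[(W[:,2]>75)&(W[:,2]<92)&(abs(W[:,0]-570)<8)&(abs(W[:,1]-233)<40)];
    if len(q)>20:print('old',line(q))
for src in ['w_rest','w_jig']:
    W=np.load(src+'.npy').reshape(-1,3); W=W[np.isfinite(W[:,0])]
    q=W[(np.hypot(W[:,0]-505,W[:,1]+252)<60)&(W[:,2]>37)&(W[:,2]<66)]
    s=np.array([.86,-.5,0.]);s[2]=51-s[:2]@[498,-252.7]; ok=None
    A=np.c_[q[:,:2],np.ones(len(q))]
    for _ in range(15):
        w=abs(A@s-q[:,2])<(5 if _<5 else 2.5); s=np.linalg.lstsq(A[w],q[w,2],rcond=None)[0]
    az=np.arctan2(s[1],s[0]);u=np.array([np.cos(az),np.sin(az)]);v=np.array([-u[1],u[0]]);g=np.hypot(*s[:2]);a0=(35-s[2])/g
    lat=q[w,:2]@v; al=q[w,:2]@u-a0
    mid=(al>5)&(al<30)
    print(src,w.sum(),'tilt',np.degrees(np.arctan(g)).round(1),'az',az.round(3),'lat',np.percentile(lat[mid],[0,1,5,50,95,99,100]).round(1),'al',np.percentile(al,[0,1,50,99,100]).round(1),'ledge',u*a0+v*np.mean(np.percentile(lat[mid],[1,99])))
    r=cv2.minAreaRect(q[w][mid][:,:2].astype(np.float32));print(r)
    t=W[(W[:,2]>10)&(W[:,2]<14)&(np.hypot(W[:,0]-515,W[:,1]+257)<85)]; print('foot',cv2.minAreaRect(t[:,:2].astype(np.float32)))
W=np.load('w_jig.npy');im=np.load('wi_jig.npy').astype(int)
near=(np.abs(W[...,0]-578)<150)&(np.abs(W[...,1]-8)<85)
q=W[near&(W[...,2]>16)&(W[...,2]<20)]; print('board',cv2.minAreaRect(q[:,:2].astype(np.float32)))
q=W[near&(W[...,2]>57)&(W[...,2]<62)&(np.abs(W[...,0]-538)<50)&(np.abs(W[...,1]-8)<60)]; print('blanktop',len(q),cv2.minAreaRect(q[:,:2].astype(np.float32)))
for x in range(490,590,5):
    k=q[abs(q[:,0]-x)<2.5]; 
    if len(k):print(x,k[:,1].min().round(1),k[:,1].max().round(1),np.median(k[:,2]).round(1))
E
python3 d2.py
```

```text
w_rack 308 face x@233 496.8 yaw -0.073 top y 433 [192.8 194.1 198.  228.6 264.5 270.6 271.7]
w_rack 411 face x@233 521.9 yaw -0.072 top y 413 [194.9 195.8 199.3 230.6 266.2 272.5 273.8]
w_rack 514 face x@233 557.0 yaw -0.072 top y 391 [197.8 198.  201.8 231.5 265.7 274.2 276.3]
base ((542.9984741210938, 235.66941833496094), (149.7308349609375, 110.19517517089844), 4.169826030731201)
old [ 5.68310176e+02 -6.26091698e-02]
w_jig 214 face x@233 497.0 yaw -0.073 top y 366 [192.5 193.  197.  229.  264.8 271.2 272.5]
w_jig 289 face x@233 522.0 yaw -0.074 top y 349 [193.8 194.9 199.3 231.7 267.2 271.4 273.8]
w_jig 400 face x@233 557.2 yaw -0.074 top y 333 [197.1 197.9 201.3 232.4 266.3 274.1 276.6]
base ((543.3033447265625, 235.61021423339844), (149.9396209716797, 111.4144058227539), 4.148260593414307)
old [ 5.68541531e+02 -1.13364524e-01]
w_rest 1577 tilt 44.6 az -0.549 lat [27.5 27.8 29.3 47.2 65.4 67.1 67.8] al [-0.4  1.6 17.4 31.3 32.8] ledge [ 486.62834218 -242.37203151]
((501.6757507324219, -251.37680053710938), (40.344356536865234, 24.874311447143555), 58.57377243041992)
foot ((513.01
[... 279 characters left out ...]
3426818847656, 24.991718292236328), 58.447845458984375)
foot ((513.7027587890625, -257.7332763671875), (80.43216705322266, 121.08605194091797), 58.7584228515625)
board ((576.7996826171875, 5.463123321533203), (120.08518981933594, 230.1792755126953), 87.49099731445312)
blanktop 1861 ((536.4150390625, 7.756431579589844), (86.93891143798828, 79.59083557128906), 87.50202941894531)
495 -34.0 -13.3 59.6
500 -34.1 52.5 59.8
505 -34.4 52.7 59.6
510 -34.5 51.7 59.7
515 29.6 51.8 59.6
525 -20.9 -18.6 59.4
530 -21.0 36.0 59.8
535 -21.2 36.2 59.9
540 -21.3 35.1 59.9
545 -21.4 35.3 59.9
550 -21.5 35.6 59.8
555 -21.7 35.6 59.9
560 -15.7 34.5 59.7
565 -15.9 27.2 59.8
570 -15.9 27.3 59.8
575 -16.0 27.5 59.9
```

```bash
cat >> h.py <<'E'
nest=np.array([536.7,7.4,48.]); jy=-0.0438
jx=np.array([np.cos(jy),np.sin(jy),0]); jY=np.array([-jx[1],jx[0],0]); Z=np.array([0,0,1.])
pivot=nest+85*jx+27*Z
ledge=np.array([486.65,-242.0,35.]); raz=-0.55
ru=np.array([np.cos(raz),np.sin(raz),0]); rv=np.array([-ru[1],ru[0],0])
sx=(ru+Z)/np.sqrt(2); sz=(Z-ru)/np.sqrt(2)
slot=np.array([513.4,233.2,15.]); sy=0.073
kx=np.array([np.cos(sy),np.sin(sy),0]); ky=np.array([-kx[1],kx[0],0])
def rot(y,z): # tool y (pointing) and z (jaw)
    y=y/np.linalg.norm(y); z=z-y*(z@y); z/=np.linalg.norm(z)
    return R.from_matrix(np.stack([np.cross(y,z),y,z],1)).as_rotvec()
P=18.7
E
cat > f.py <<'E'
from h import *
def ik(n,p,r):
    q=kinematics.solve_ik(p,r); print(n,np.round(p,0),None if q is None else np.round(q,2))
# clamp
for th,tilt in [(0,.35),(.5,.2),(1,.0),(1.4,-.2),(1.9,-.35),(1.9,-.7)]:
    e=.2407+th; bar=pivot+113*(-np.cos(e)*jx+np.sin(e)*Z)+32*jY
    y=np.sin(tilt)*jx-np.cos(tilt)*Z
    ik(('clamp',th),bar+y*P,rot(y,jx))
ik('jig',nest+5.5*Z-P*Z,rot(-Z,jY))
c=ledge+40*sx+5.5*sz
ik('rest',c-sz*P,rot(-sz,rv)); ik('rest30',c+40*sz-sz*P,rot(-sz,rv))
for back in (0,60):
  for roll in np.radians([0,15,30,45,60,90,-15,-30,-45,-60,-90]):
    y=-np.cos(roll)*sx+np.sin(roll)*rv
    for s in (1,-1): ik(('regrasp',back,round(np.degrees(roll)),s),ledge+54*sx+5.5*sz-back*y,rot(y,s*sz))
for s in (1,-1): ik(('slot',s),slot+54*Z,rot(-Z,s*kx))
E
python3 f.py
```

```text
('clamp', 0) [520.  40.  84.] [ 0.08  0.43  2.17 -0.22  0.19  0.33]
('clamp', 0.5) [543.  39. 133.] [ 0.06  0.38  2.01 -0.04  0.55  0.14]
('clamp', 1) [586.  37. 163.] [0.04 0.45 1.76 0.   0.92 0.09]
('clamp', 1.4) [627.  35. 169.] [0.03 0.59 1.53 0.02 1.23 0.07]
('clamp', 1.9) [678.  33. 153.] [0.02 0.75 1.29 0.02 1.45 0.06]
('clamp', 1.9) [672.  34. 156.] [0.02 0.93 1.05 0.04 1.86 0.06]
jig [537.   7.  35.] [-0.01  0.6   1.92 -0.    0.62 -1.54]
rest [ 519. -262.   54.] [-0.45  0.66  2.27  3.27  0.58  1.53]
rest30 [ 495. -247.   82.] [-0.44  0.58  2.34  3.28  0.56  1.53]
('regrasp', 0, 0, 1) [ 516. -260.   77.] None
('regrasp', 0, 0, -1) [ 516. -260.   77.] [-0.5   0.93  1.29  0.03  1.7   0.04]
('regrasp', 0, 15, 1) [ 516. -260.   77.] None
('regrasp', 0, 15, -1) [ 516. -260.   77.] [-0.6   0.93  1.31  0.23  1.68 -0.01]
('regrasp', 0, 30, 1) [ 516. -260.   77.] None
('regrasp', 0, 30, -1) [ 516. -260.   77.] [-0.7   0.95  1.35  0.42  1.67 -0.07]
('regrasp', 0, 45, 1) [ 516. -260.   77.] None
('regrasp', 0, 45, -1) [ 516. -260.   77.] [-0.79  0.97  1.41  0.61  1.66 -0.14]
('regrasp',
[... 1734 characters left out ...]
60, -15, -1) [ 559. -268.  118.] [-0.39  0.95  1.16 -0.16  1.84  0.07]
('regrasp', 60, -30, 1) [ 563. -254.  114.] None
('regrasp', 60, -30, -1) [ 563. -254.  114.] [-0.28  0.97  1.18 -0.34  1.84  0.1 ]
('regrasp', 60, -45, 1) [ 564. -239.  107.] None
('regrasp', 60, -45, -1) [ 564. -239.  107.] [-0.18  1.01  1.21 -0.52  1.84  0.14]
('regrasp', 60, -60, 1) [ 561. -227.   98.] None
('regrasp', 60, -60, -1) [ 561. -227.   98.] [-0.09  1.05  1.27 -0.7   1.85  0.19]
('regrasp', 60, -90, 1) [ 547. -209.   77.] None
('regrasp', 60, -90, -1) [ 547. -209.   77.] [ 0.05  1.17  1.42 -1.04  1.87  0.32]
('slot', 1) [513. 233.  69.] [ 0.41  0.57  1.86 -0.    0.72  0.33]
('slot', -1) [513. 233.  69.] None
```

```bash
cat > g.py <<'E'
from h import *
def pose(th):
    tilt=.15-.85*th/1.9
    e=.2407+th; bar=pivot+113*(-np.cos(e)*jx+np.sin(e)*Z)+31*jY
    y=np.sin(tilt)*jx-np.cos(tilt)*Z
    return bar+y*P,rot(y,jx),y
p,r,y=pose(0)
robot.move_to(p-90*y,r)
print(robot.move_linear(p,r,max_speed=150,max_force=15))
eoat.grab(); print('w',sensors.get_width(),sensors.get_wrist_force(),sensors.get_tcp_pos()-p)
im,d=eyes.capture('side'); save('grip1',im)
print(sensors.get_time_s())
E
python3 g.py
```

```text
False
w 0.1441964427308304 [ 0.45363618 -0.66887763  5.05030681] [0.54179255 0.01043372 0.47074625]
9.75
```

View pics/grip1.png

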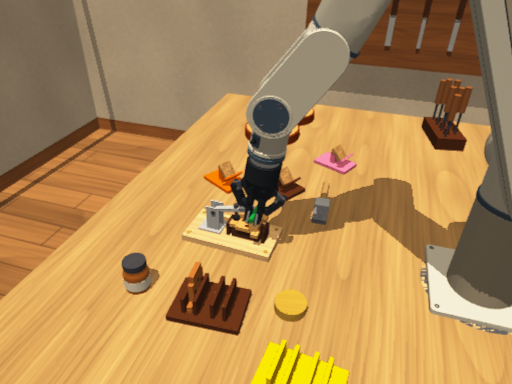

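```bash
sed -n '/^def pose/,/return/p' g.py > pose.txt; (echo 'from h import *'; cat pose.txt; cat <<'E'
for th in np.linspace(0,1.88,9)[1:]:
    p,r,y=pose(th); robot.move_linear(p,r,max_speed=140)
    print(round(th,2),sensors.get_width().round(3) if hasattr(sensors.get_width(),'round') else sensors.get_width(),np.round(sensors.get_wrist_force(),1),sensors.get_time_s())
im,d=eyes.capture('side'); save('arc',im)
E
) > g2.py; python3 g2.py
```

```text
0.24 0.1381711558314755 [ 1.2  0.7 -3.8] 10.0833
0.47 0.1389931337485281 [-5.7  0.6  2.9] 10.4167
0.7 0.13857768644156604 [-10.9   1.4  12.2] 10.75
0.94 0.137680720156178 [-13.4   0.   24.7] 11.075
1.17 0.14102733967158287 [-4.7 -0.8 26.4] 11.4
1.41 0.13609524099576414 [-1.4 -0.3 28. ] 11.725
1.64 0.14094227668091588 [ 4.6 -0.2 23.6] 12.05
1.88 0.14067268505080094 [ 9.8  0.1 19.4] 12.375
```

View pics/arc.png

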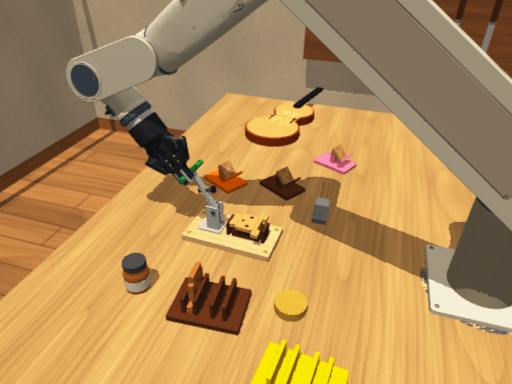

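```bash
cat > i.py <<'E'
from h import *
exec(open('pose.txt').read())
eoat.let_go(); robot.dwell(0.1)
p,r,y=pose(1.88)
robot.move_linear(p-70*y,r,max_speed=250)
rj=rot(-Z,jY)
c=np.array([536.5,7.6,0])
robot.move_to(c+Z*150,rj); robot.dwell(.1)
im,d=eyes.capture('side'); save('open',im)
im,d=eyes.capture('wrist'); save('open_w',im); W=cloud('wrist',d)
q=W[(W[...,2]>57)&(W[...,2]<62)&(np.abs(W[...,0]-536)<50)&(np.abs(W[...,1]-8)<60)]; print(len(q),cv2.minAreaRect(q[:,:2].astype(np.float32)))
print([(x['point'],x['conf']) for x in tip_of('clamp_bar','side')],[(x['point'],x['conf']) for x in tip_of('blank_center','wrist')],sensors.get_time_s())
E
python3 i.py
```

```text
5158 ((533.1832885742188, 7.619907379150391), (87.9974136352539, 86.27134704589844), 88.16048431396484)
[([694.2, -1.0, 162.2], 0.76)] [([540.9, 6.1, 52.5], 0.72)] 15.375
```

View pics/open.png

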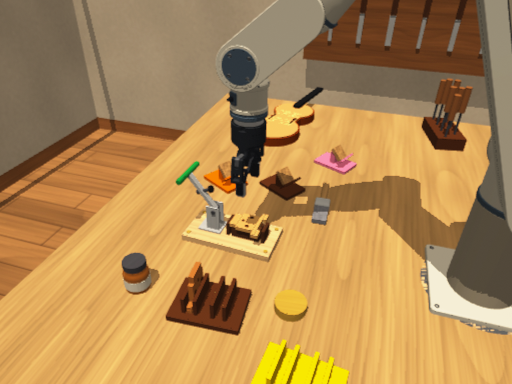

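View pics/open_w.png

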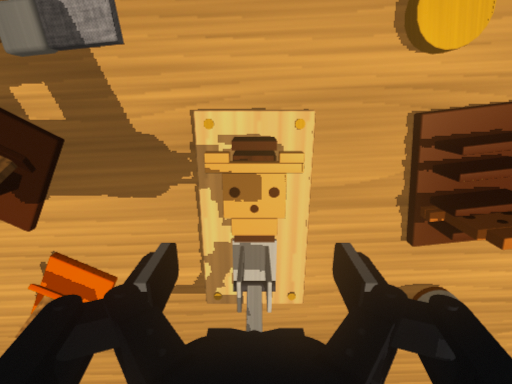

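```bash
cat > j.py <<'E'
from h import *
rj=rot(-Z,jY); c=np.array([536.5,7.6,0])
print(robot.move_linear(c+Z*35.5,rj,max_speed=150,max_force=15))
eoat.grab(); print('w',sensors.get_width(),sensors.get_wrist_force())
robot.move_linear(c+Z*60,rj,max_speed=80)
robot.move_linear(c+Z*200,rj,max_speed=150)
robot.dwell(.1)
print('w',sensors.get_width(),sensors.get_wrist_force(),sensors.get_tcp_pos())
im,d=eyes.capture('wrist'); save('lift_w',im); W=cloud('wrist',d)
q=W[(W[...,2]>200)&(np.abs(W[...,0]-536)<50)&(np.abs(W[...,1]-8)<48)]; print(len(q))
t=q[abs(q[:,2]-np.median(q[:,2]))<8]; print(np.median(q[:,2]),t[:,0].min(),np.percentile(t[:,0],[1,99]))
im,d=eyes.capture('side'); save('lift',im)
print(sensors.get_time_s())
E
python3 j.py
```

```text
False
w 0.6612708300658651 [-0.23480789 -0.65468188  6.46563379]
w 0.6627213086072501 [ 0.16288383 -0.87625777 -0.43087692] [535.79036108   7.61131451 198.87567712]
35892
239.01548480696505 520.0091537451516 [520.94697867 545.08382371]
18.4083
```

View pics/lift_w.png

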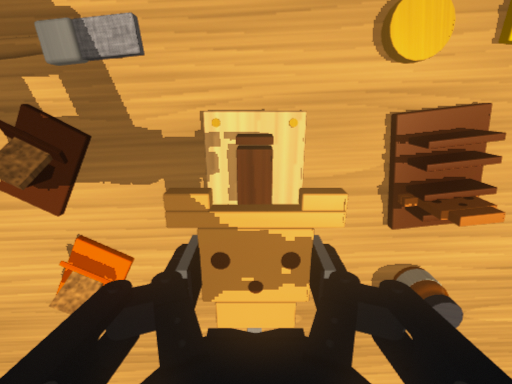

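View pics/lift.png

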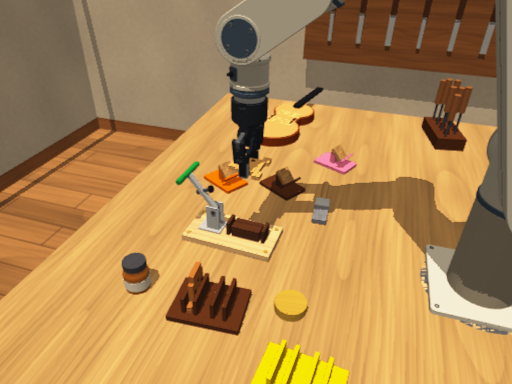

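```bash
cat > k.py <<'E'
from h import *
im,d=eyes.capture('wrist'); W=cloud('wrist',d)
T=R.from_rotvec(sensors.get_ee_rot()).as_matrix(); t=sensors.get_tcp_pos()
L=(W-t)@T   # tool coords
q=np.r_[L[234:318,215:300].reshape(-1,3),L[213:224,170:340].reshape(-1,3)]; q=q[np.isfinite(q[:,0])]
q=q[abs(q[:,1]-np.median(q[:,1]))<6]
s=np.linalg.lstsq(np.c_[q[:,[0,2]],np.ones(len(q))],q[:,1],rcond=None)[0]; print('top plane y=',s,np.std(np.c_[q[:,[0,2]],np.ones(len(q))]@s-q[:,1]))
m=np.isfinite(L[...,0])&(abs(L[...,1]-s[2])<8)&(abs(L[...,2])<46)
f=L[m]; f=f[(f[:,0]<-20)]; print('feet x min',np.percentile(f[:,0],[0,1,5]),'z',np.percentile(f[:,2],[1,99]))
for r in range(180,240,4): print(r,np.round(L[r,320],1),end=' ')
E
python3 k.py
```

```text
top plane y= [ 1.65730863e-03  2.26086548e-03 -2.30044730e+01] 0.5493428780082545
feet x min [-41.38074838 -41.02917327 -40.70580978] z [-42.04892864  43.4824453 ]
180 [ 13.9 199.2  85.6] 184 [ 19.4 199.4  86.1] 188 [-40.4 -12.7  33.4] 192 [-41.1 -21.5  31.4] 196 [-39.6 -22.8  31.2] 200 [-37.8 -23.6  31.2] 204 [-35.7 -23.2  31.4] 208 [-33.1 -21.9  31.9] 212 [-31.6 -23.2  31.7] 216 [-29.6 -23.4  31.8] 220 [-27.5 -23.5  32. ] 224 [-25.  -22.6  32.4] 228 [ 82.7 197.8  90.4] 232 [ 89.  198.2  91. ] 236 [ 95.  197.6  91.3]
```

```bash
cat > l.py <<'E'
from h import *
rr=rot(-sz,rv); tgt=ledge+40.8*sx+(5.5-17.5)*sz
robot.move_to(tgt+15*sx+30*sz+110*Z,rr); print(np.round(sensors.get_joint_pos(),2),sensors.get_time_s())
robot.move_linear(tgt+15*sx+25*sz,rr,max_speed=150)
robot.dwell(.1)
print(np.round(sensors.get_tcp_pos()-(tgt+15*sx+25*sz),1),sensors.get_width())
im,d=eyes.capture('side'); save('pre',im)
im,d=eyes.capture('wrist'); save('pre_w',im)
print(sensors.get_time_s())
E
python3 l.py
```

```text
[-0.45  0.27  2.28  3.51  0.2   1.28] 21.4
[ 0.5 -0.2  1.1] 0.6646892051390857
22.5083
```

View pics/pre.png

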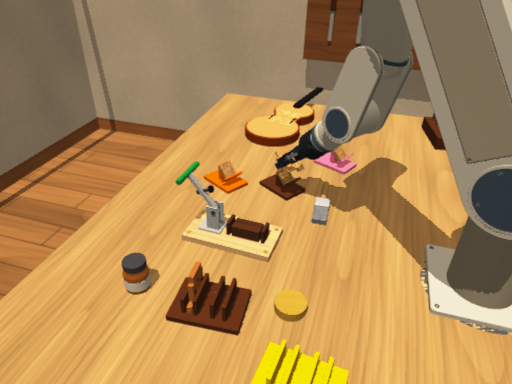

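View pics/pre_w.png

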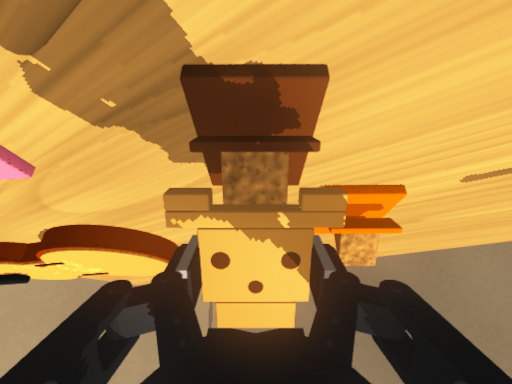

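```bash
cat > m.py <<'E'
from h import *
rr=rot(-sz,rv); tgt=ledge+40.8*sx+(5.5-17.5)*sz
def rel(): 
    v=sensors.get_tcp_pos()-tgt; return np.round([v@sx,v@rv,v@sz],2)
robot.move_linear(tgt+10*sx+3*sz,rr,max_speed=80); robot.dwell(.2); print(rel())
print('slope?',robot.move_linear(tgt+10*sx-3*sz,rr,max_speed=20,max_force=3),rel(),np.round(sensors.get_wrist_force(),1))
p=sensors.get_tcp_pos()
print('ledge?',robot.move_linear(p-16*sx,rr,max_speed=25,max_force=4),rel(),np.round(sensors.get_wrist_force(),1),sensors.get_time_s())
im,d=eyes.capture('wrist'); save('con_w',im)
E
python3 m.py
```

```text
[10.04  0.02  3.3 ]
slope? True [10.17  0.03 -1.03] [-2.5  1.   5.4]
ledge? True [ 9.87  0.01 -1.  ] [-1.4  0.8  3.6] 23.6583
```

View pics/con_w.png

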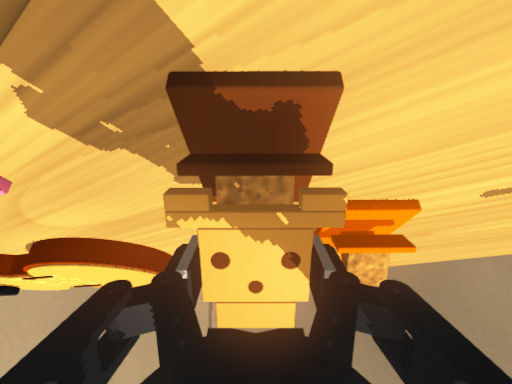

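```bash
cat > m2.py <<'E'
from h import *
rr=rot(-sz,rv); tgt=ledge+40.8*sx+(5.5-17.5)*sz
def rel(): 
    v=sensors.get_tcp_pos()-tgt; return np.round([v@sx,v@rv,v@sz],2)
robot.move_linear(tgt+9*sx+0.8*sz,rr,max_speed=40);robot.dwell(.2);print(rel(),np.round(sensors.get_wrist_force(),1))
print('ledge?',robot.move_linear(tgt+3*sx+0.6*sz,rr,max_speed=25,max_force=7),rel(),np.round(sensors.get_wrist_force(),1))
print('ledge?',robot.move_linear(tgt-4*sx+0.4*sz,rr,max_speed=15,max_force=5),rel(),np.round(sensors.get_wrist_force(),1),sensors.get_time_s())
im,d=eyes.capture('wrist'); save('con2_w',im)
E
python3 m2.py
```

```text
[ 8.87 -0.01  0.75] [-0.2  0.4 -0. ]
ledge? False [ 2.54 -0.01  0.58] [ 1.4  0.7 -1. ]
ledge? True [0.66 0.11 0.19] [ 0.8 -0.6  1.7] 24.8833
```

View pics/con2_w.png

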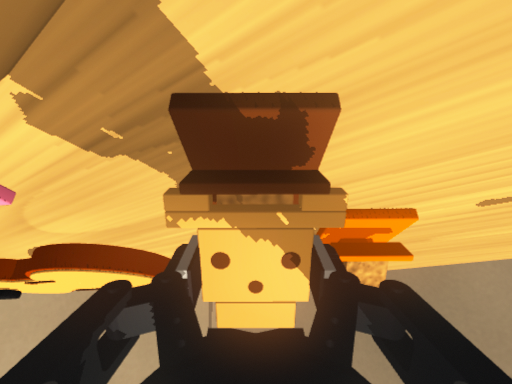

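```bash
cat > n.py <<'E'
from h import *
rr=rot(-sz,rv); tgt=ledge+40.8*sx+(5.5-17.5)*sz
print(robot.move_linear(sensors.get_tcp_pos()-1.5*sz,rr,max_speed=10,max_force=3),np.round(sensors.get_wrist_force(),1))
eoat.let_go(); robot.dwell(.4)
p=sensors.get_tcp_pos(); robot.move_linear(p+60*sz,rr,max_speed=120)
im,d=eyes.capture('wrist'); save('lean_w',im); W=cloud('wrist',d); np.save('lean.npy',W)
v=W-ledge; S=np.stack([v@sx,v@rv,v@sz],-1)
m=np.isfinite(S[...,0])&(S[...,0]>-8)&(S[...,0]<90)&(abs(S[...,1])<50)&(S[...,2]>7)&(S[...,2]<16)
q=S[m]; print(len(q),np.median(q[:,2]),np.percentile(q[:,0],[0,1,99,100]),np.percentile(q[:,1],[0,1,99,100]))
g=q[(q[:,0]>25)&(abs(q[:,2]-np.median(q[:,2]))<4)]; print(np.linalg.lstsq(np.c_[g[:,:2],np.ones(len(g))],g[:,2],rcond=None)[0])
im,d=eyes.capture('side'); save('lean',im)
print(sensors.get_time_s())
E
python3 n.py
```

```text
True [-0.8  0.3  4.1]
9116 10.915927499877405 [-5.08447909 -4.64553073 79.80558949 81.81857248] [-43.84918509 -41.05741412  41.51154071  44.19913271]
[-1.04222677e-02  1.42128421e-03  1.12805003e+01]
26.7083
```

View pics/lean_w.png

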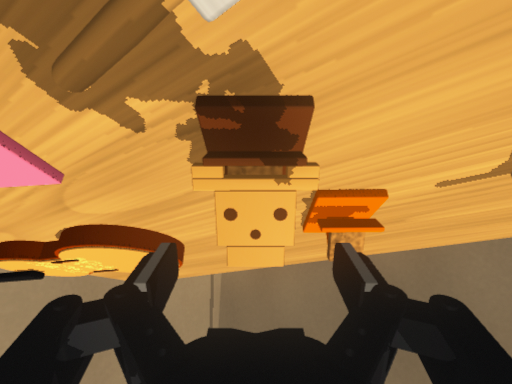

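View pics/lean.png

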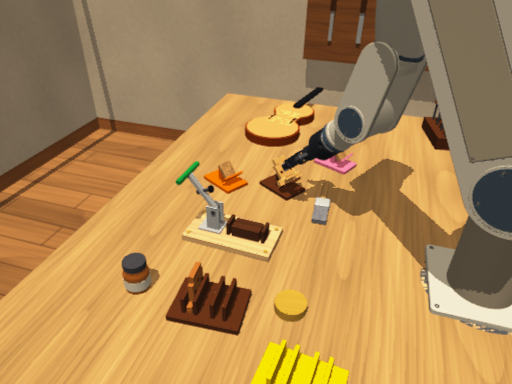

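```bash
cat > o.py <<'E'
from h import *
p=sensors.get_tcp_pos(); 
robot.move_linear(p+40*sz+30*Z,max_speed=200)
rg=rot(-sx,-sz); XT=65
g=ledge+XT*sx+5.4*sz+0.2*rv
robot.move_to([500,-250,270],rot(-Z,ru)); print(np.round(sensors.get_joint_pos(),2),sensors.get_time_s())
robot.move_to(g+100*sx+20*Z,rg); print(np.round(sensors.get_joint_pos(),2),sensors.get_time_s())
robot.move_linear(g+45*sx,rg,max_speed=150); robot.dwell(.1)
im,d=eyes.capture('side'); save('re',im)
im,d=eyes.capture('wrist'); save('re_w',im)
print(sensors.get_time_s())
E
python3 o.py
```

```text
[-0.48  0.28  1.74  0.    1.12  0.07] 30.0167
[-0.51  0.93  1.04  0.03  1.95  0.04] 30.8417
31.6583
```

View pics/re.png

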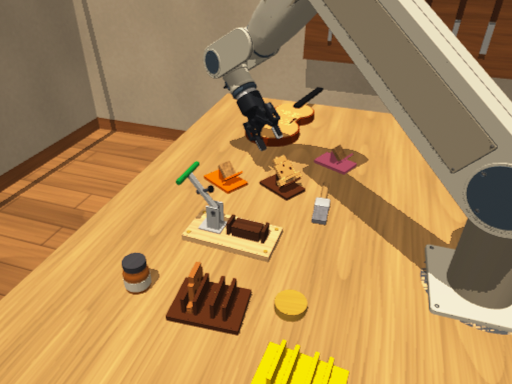

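View pics/re_w.png

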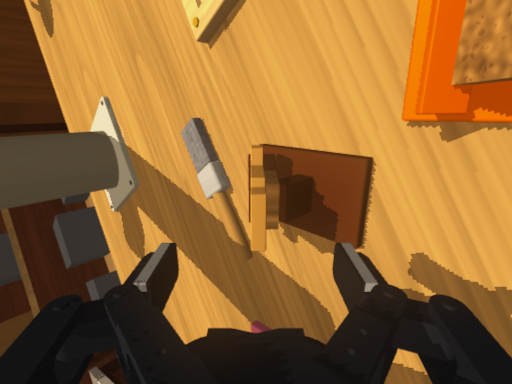

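```bash
cat > p.py <<'E'
from h import *
rg=rot(-sx,-sz); XT=65
g=ledge+XT*sx+5.4*sz+0.2*rv
print(robot.move_linear(g,rg,max_speed=80,max_force=10)); print(np.round(sensors.get_tcp_pos()-g,1))
eoat.grab(); print('w',sensors.get_width(),np.round(sensors.get_wrist_force(),1),sensors.get_time_s())
im,d=eyes.capture('wrist'); save('rg_w',im)
im,d=eyes.capture('side'); save('rg',im)
E
python3 p.py
```

```text
False
[ 0.3 -0.2  0.2]
w 0.1150201667931719 [ 1.7 -0.6  0.7] 33.0417
```

View pics/rg_w.png

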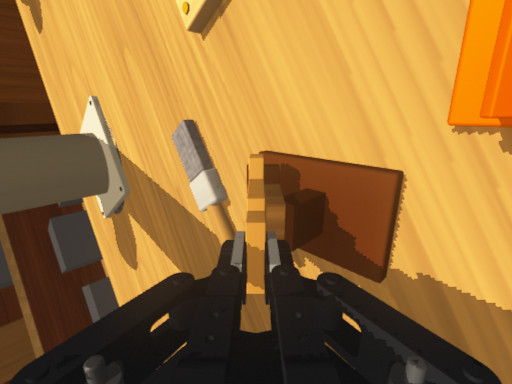

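View pics/rg.png

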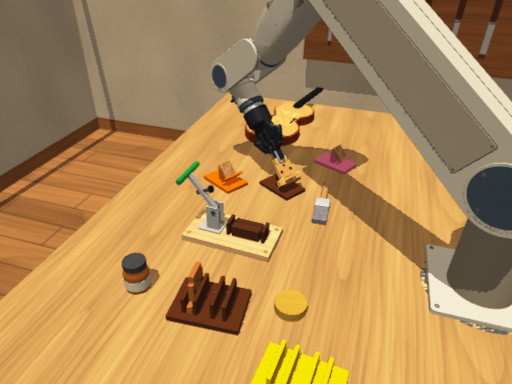

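```bash
cat > q.py <<'E'
from h import *
p=sensors.get_tcp_pos(); robot.move_linear(p+25*Z,max_speed=60); robot.move_linear(p+140*Z,max_speed=150)
print('w',sensors.get_width())
robot.move_to([510,-20,240],rot(-Z,kx))
rs=rot(-Z,kx); g=slot+np.array([0,0,65.])
robot.move_to(g+95*Z,rs); robot.dwell(.2)
print('w',sensors.get_width(),sensors.get_tcp_pos()-g,sensors.get_time_s())
im,d=eyes.capture('wrist'); save('ab_w',cv2.resize(im,(800,600),interpolation=cv2.INTER_CUBIC)); W=cloud('wrist',d); np.save('ab.npy',W)
im,d=eyes.capture('side'); save('ab',im)
E
python3 q.py
```

```text
w 0.1067927331388733
w 0.11015235035480392 [ 0.66962788 -1.22453388 95.48257635] 36.8417
```

View pics/ab_w.png

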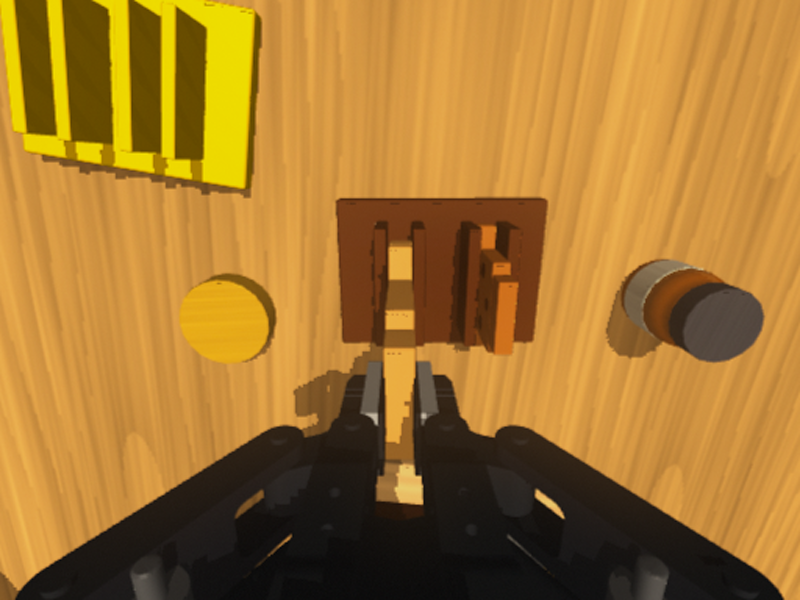

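View pics/ab.png

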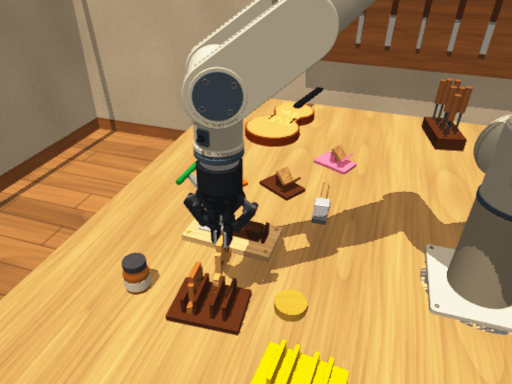

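```bash
cat > r.py <<'E'
from h import *
W=np.load('ab.npy'); v=W-slot; S=np.stack([v@kx,v@ky,v[...,2]],-1)
m=np.isfinite(S[...,0])&(abs(S[...,0])<14)&(abs(S[...,1])<60)&(S[...,2]>70)&(S[...,2]<150)
q=S[m]; print(len(q),'z',np.percentile(q[:,2],[0,1]))
for z in range(85,150,6):
    k=q[abs(q[:,2]-z)<3]
    if len(k)>3: print(z,len(k),'x',np.percentile(k[:,0],[2,50,98]).round(1),'y',np.percentile(k[:,1],[2,98]).round(1))
for a,x0 in (('w1',-16),('w2',9)):
    k=S[np.isfinite(S[...,0])&(S[...,2]>38)&(S[...,2]<43)&(abs(S[...,0]-x0-4+0)<8)&(abs(S[...,1])<60)]; print(a,np.percentile(k[:,0],[2,50,98]).round(1),np.percentile(k[:,1],[1,99]).round(1))
E
python3 r.py
```

```text
607 z [ 99.02933879 100.46191982]
97 4 x [-3.7 -1.5  0.7] y [42.9 43.1]
103 23 x [-4.9  0.7  5. ] y [42.7 43.4]
109 17 x [-4.9 -0.   4.9] y [42.8 43.4]
115 338 x [-5.1 -0.1  4.9] y [28.2 43.2]
121 32 x [-5.  -0.1  4.8] y [27.8 28.6]
127 33 x [-5.2 -0.1  4.9] y [27.4 28.5]
133 46 x [-5.4 -0.1  5.2] y [27.7 28.6]
139 48 x [-5.3  0.1  4.9] y [27.9 28.7]
145 49 x [-5.2 -0.8  4.7] y [27.8 28.8]
w1 [-16.5 -12.8  -8.7] [-37.8  39.5]
w2 [ 9.  12.7 16.2] [-38.6  39.6]
```

```bash
cat > s.py <<'E'
from h import *
rs=rot(-Z,kx); b=slot-1.2*kx+0.6*ky
robot.move_linear(b+Z*(63+46),rs,max_speed=120); robot.dwell(.15)
print(robot.move_linear(b+Z*(63+6),rs,max_speed=60,max_force=6),np.round(sensors.get_wrist_force(),1))
print(robot.move_linear(b+Z*(63-5),rs,max_speed=15,max_force=4),np.round(sensors.get_wrist_force(),1),sensors.get_tcp_pos()-slot,sensors.get_time_s())
im,d=eyes.capture('wrist'); save('in_w',cv2.resize(im,(800,600),interpolation=cv2.INTER_CUBIC))
im,d=eyes.capture('side'); save('in',im[180:360,120:320].repeat(4,0).repeat(4,1)[:600])
E
python3 s.py
```

```text
False [ 0.   0.6 -0.1]
True [ 0.3 -0.2  4.9] [-0.77116917  0.51800238 63.42504596] 38.9667
```

View pics/in_w.png

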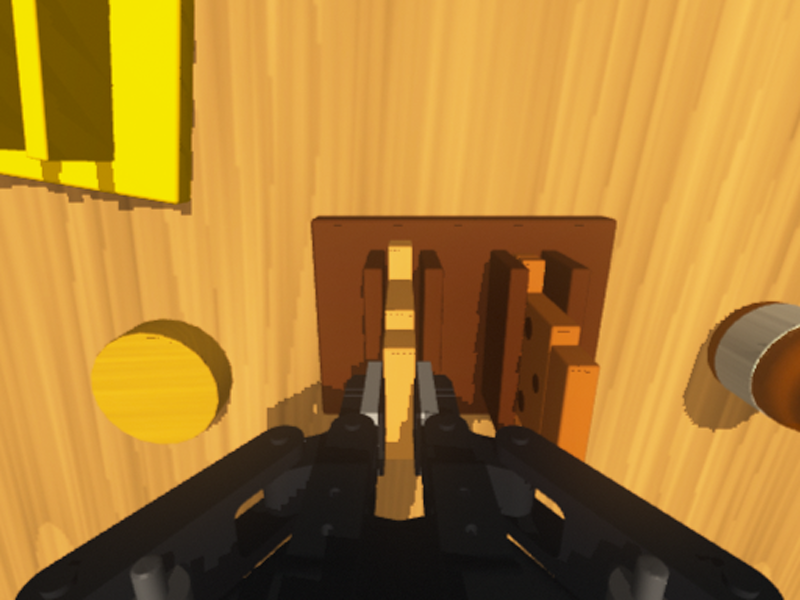

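View pics/in.png

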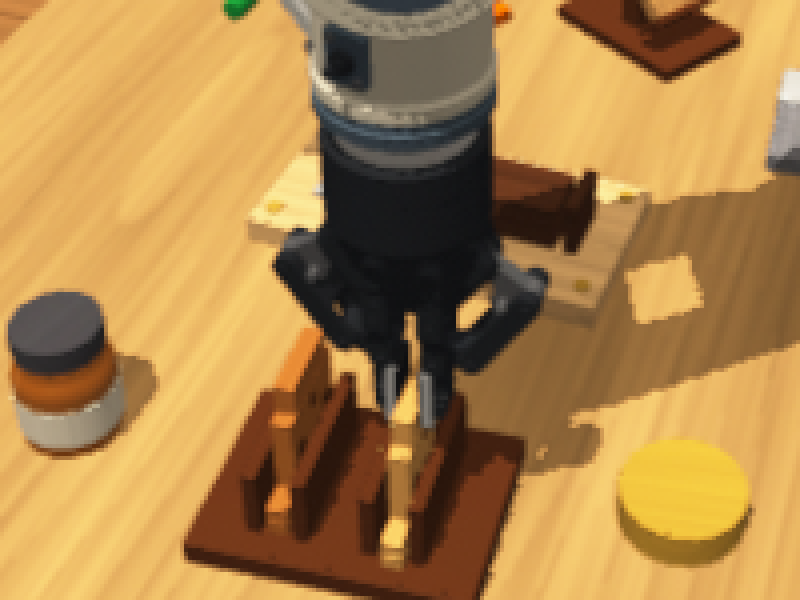

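```bash
cat > t.py <<'E'
from h import *
eoat.let_go(); robot.dwell(.2); print(np.round(sensors.get_wrist_force(),1))
p=sensors.get_tcp_pos(); robot.move_linear(p+110*Z,max_speed=120); robot.dwell(.3)
im,d=eyes.capture('wrist'); save('fin_w',cv2.resize(im,(800,600),interpolation=cv2.INTER_CUBIC)); W=cloud('wrist',d)
v=W-slot; S=np.stack([v@kx,v@ky,v[...,2]],-1); ok=np.isfinite(S[...,0])&(abs(S[...,1])<48)
for off in (0,60):
  for z0,z1 in ((5,20),(20,40),(42,60),(60,76),(77,84)):
    k=S[ok&(abs(S[...,0]-off)<(8 if z1<=40 else 14))&(S[...,2]>z0)&(S[...,2]<z1)]
    if len(k)>5: print(off,z0,len(k),'x',np.percentile(k[:,0],[2,50,98]).round(1),'y',np.percentile(k[:,1],[2,98]).round(1),'z',k[:,2].max().round(1))
im,d=eyes.capture('side'); save('fin',im)
for n in ['clamp_bar','blank_feet','old_blank','varnish','glue_brush','wax_tin']: print(n,[(np.round(x['point'],0).tolist(),round(x['conf'],2)) for x in tip_of(n,'side')])
print(sensors.get_time_s())
E
python3 t.py
```

```text
[0.3 0.2 0.4]
0 5 143 x [-5.4 -0.9  4.6] y [30.1 44.6] z 20.0
0 20 43 x [-5.5 -1.   4.3] y [29.  42.6] z 39.7
0 42 84 x [-13.3  -1.1  13.2] y [-38.   37.3] z 59.8
0 60 132 x [-6.  -0.8  4.6] y [22.3 29.8] z 75.8
0 77 538 x [-5.9 -0.4  4.4] y [-19.4  22.7] z 82.7
60 5 152 x [55.2 59.8 65.1] y [-46.6  38.4] z 20.0
60 20 189 x [54.4 54.7 64.1] y [-42.1  31.1] z 40.0
60 42 274 x [47.6 54.6 71.7] y [-33.3  31.8] z 60.0
60 60 307 x [54.3 54.8 64.6] y [-33.   23.2] z 75.9
60 77 575 x [54.4 59.4 65.1] y [-26.4  16.4] z 83.0
clamp_bar [([694.0, -2.0, 165.0], 0.74)]
blank_feet [([514.0, 233.0, 18.0], 0.82)]
old_blank [([572.0, 231.0, 20.0], 0.65)]
varnish [([714.0, 234.0, -2.0], 0.71)]
glue_brush [([385.0, -214.0, 0.0], 0.66)]
wax_tin [([385.0, 190.0, 4.0], 0.63)]
41.75
```

View pics/fin_w.png

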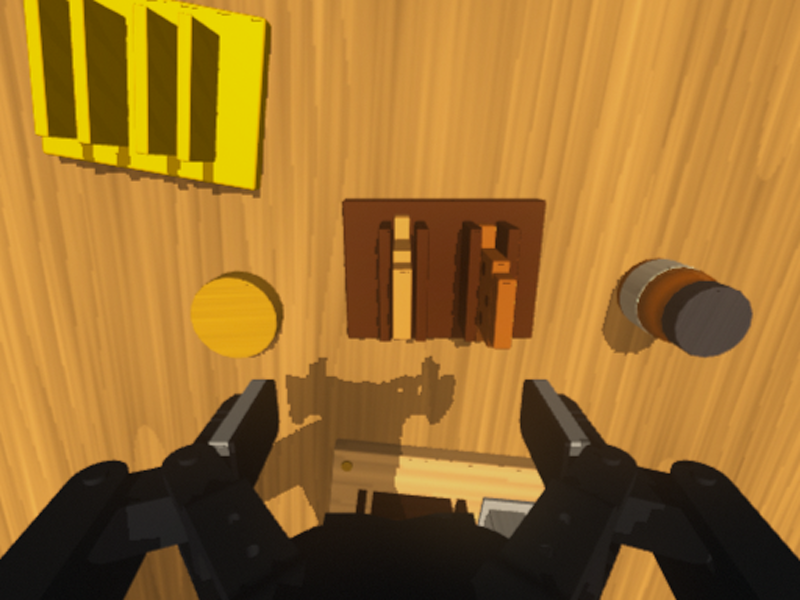

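View pics/fin.png

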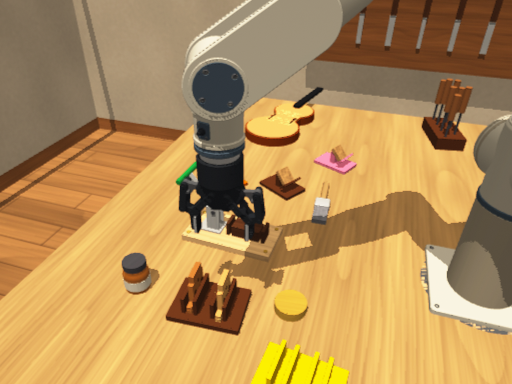

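The blank stands upright in the near slot, about 1 mm off centre both across and along. The clamp is open and nothing else has moved, so I'm handing in.

```bash
python3 -c "
from h import *
workorder.finish_job(); print(sensors.get_time_s())"
```

```text
the job is handed in; nothing more can be done
the job is handed in; nothing more can be done
```

The job is done and handed in at about 42 s of the 72 s allowed; finishing reports no verdict.

**What I did:**
- I gripped the clamp's green bar, swung it over past dead centre and let go.
- I lifted the blank by its waist, leaned it on the brown cork rest and released it.
- I took the blank again by its top edge and set it down on the floor of the nearer slot. I felt it touch the floor, then let go and backed away.

**Last checks before hand-in:**
- **Blank in the slot:** it stood upright about 1 mm from the slot's middle across and about 1 mm along. Its top was at about 80 mm above the floor, so the feet were down.
- **Lean on the rest:** its face measured 10.9 mm out of the slope (11 mm expected), its crown was at about 80 mm up the slope, and it was within about 0.01 rad of flat.
- **Clamp:** the bar was at about (694, -2, 165) mm, which matches the stop near 2.0 rad.
- **Other things:** the jar, brush and tin were found within about 5 mm of where they started. The blank already in the rack was too, and it was still upright.

**Disagreements:**
- The network put the blank's feet 3 mm above the slot floor and the old blank's base about 5 mm above where it was at first. Both are about the network's 4 mm error, and the depth measurements did not bear them out.
- The first slide down to the ledge stopped early from friction on the cork. I backed off the slope and repeated it.

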